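Light the switchgear enclosure and ease its stuck lid ajar

TASK

Hang the LED work lamp by the middle of its carrying bar on the hook of the lamp post, lens turned away from the post so that it shines on the job, and let go of it. Then take the enclosure's lid by its bridge handle, break it free from its stuck gasket and hold it just ajar, front edge about 4 cm up; never let it fly past 8 cm, as the earth lead inside is short. Finish while still holding the lid there by its handle, and leave the other things on the bench where they lie.

Things in the scene. Friction and masses are not known exactly. Their poses are not given: they have to be found in the camera images.
- lamp: LED work lamp, loose, about 0.45 kg: black head 124 wide, 36 deep, from 15 to 101 mm above the bench, in a tubular stand 140 wide with 96 mm long foot bars and a carrying bar over the top. Origin: on the bench under its centre. z up; lens (white face) on its -x side, fins on +x; y along the carrying bar. Centre of mass about 60 mm up, below the middle of the bar
- lamp_handle (a point): centre of the lamp's carrying bar, 160 mm above its foot: round, 14 mm thick, straight for 104 mm along the lamp's y (52 mm to each side), then bent down to the sides of the head; 52 mm free between bar and head. Can be pinched from above across its 14 mm, for instance 35 mm to one side, so that the middle stays free for the hook. Axes as the lamp's
- post: lamp post, fixed to the bench: a 30 mm square aluminium upright 319 mm tall on a 100 mm square steel foot. Origin: on the bench at the centre of the upright. z up; the hook points to its -x
- hook_seat (a point): lowest place of the hook (centre line of its bar), 62 mm from the upright's centre along the post's -x, 300 mm above the bench. The hook is a round bar 10 mm thick that slopes down 6 mm from the upright to here and turns up at its tip, which is 26 mm further out and 18 mm higher (23 to its top). Axes as the post's. A carrying bar hanging here has its centre 12 mm above this point
- enclosure: grey wall-mounting switchgear enclosure lying on its back, screwed to the bench: 250 mm deep (x) by 300 mm wide (y), lid on top at 158 mm. Origin: on the bench under its centre. z up; the hinge is along its +x edge, the front edge with the handle on its -x side
- lid_handle (a point): black bridge handle fixed on the lid: round bar 12 mm thick, straight for 92 mm along y, 38 mm free under it. Origin: bar centre; lid shut: 202 mm above the bench, 215 mm before the hinge and 51 above it. Axes as the enclosure's, turning with the lid. Pinch from above. Stuck, the lid takes 15 to 20 N up here within the first 2 to 3 mm; then the pull falls to the lid's weight (3 to 4 N) by 10 mm
- lid_hinge (a point): middle of the lid's hinge line, which runs along the enclosure's y at 151 mm above the bench, 128 mm behind the enclosure's centre (+x)
- lid (a joint): opening angle of the lid in rad: 0 shut, growing as the front edge rises; the front edge is 256 mm from the hinge, so 0.157 is 4 cm open and 0.32 is 8 cm. Nothing stays it: let go when ajar, it falls shut and sticks again
- pliers: combination pliers with orange handles, 168 mm long, lying flat; bystander
- cutters: side cutters with orange handles, 150 mm long, lying flat; bystander
- hammer: hammer lying on the bench; bystander
- screwdriver: screwdriver lying on the bench; bystander
- tape: roll of black tape lying flat, 66 mm in diameter, 19 mm high; bystander
- multimeter: yellow and black multimeter lying flat, 150 x 76 x 40 mm; bystander
- back_box: white open back box, 150 x 88 x 38 mm; bystander

How it is judged (in metres and radians):
On the way, in this order (a step that is already met when the one before it is completed fails the run):
1. the lamp hangs by its bar on the hook, lens away from the post, let go (contact force between lamp and post above 2 N and contact force between lamp and the fingers below 0.05 N and z of lamp_handle in the frame of post between 0.302 and 0.335 m and x of lamp_handle in the frame of post between -0.085 and -0.035 m and y of lamp_handle in the frame of post between -0.035 and 0.035 m and x of post in the frame of lamp above 0.012 m and angle between lamp's own z axis and vertical below 0.4 rad), for 0.3 s.
2. the lid is pulled free of its gasket by its handle (value of joint lid above 0.055 rad and contact force between lid and the fingers above 0.5 N), for 0.1 s.
At the end, for the whole second after the job is handed in: The lamp hangs still and near upright (within 0.4 rad) by its bar on the hook, the hook within 35 mm of the middle of the bar, lens away from the post, touched by neither fingers nor arm; the fingers hold the lid by its bridge handle, at rest, the front edge 2 to 6 cm up (0.078 to 0.24 rad) (all of step 1 and linear speed of lamp below 0.08 m/s and contact force between lamp and the arm below 0.05 N and value of joint lid between 0.078 and 0.24 rad and velocity of joint lid between -0.1 and 0.1 rad/s and contact force between lid and the fingers above 0.5 N); the arm keeps its last pose, push and grip.
It fails at once if the lid flies open further than 8 cm at its front edge (0.33 rad) (value of joint lid above 0.33 rad).
It fails at once if another thing on the bench is shifted by more than 4 cm (distance of any of pliers, cutters, hammer, screwdriver, tape, multimeter, back_box from where it was at the start of the episode above 0.04 m).
It also fails if it takes over 61 s, if anything falls off the work surface, if the arm or the gripper's body presses on something with over 40 N, if the wrist force passes 120 N, or if a joint passes its speed limit or range.

ROBOT

A 6-joint arm with a two-finger parallel gripper is mounted at the origin on the work surface. World frame = base frame: x ahead of the robot, y to its left, z up, the work surface at z = 0. Lengths are in mm, angles in degrees, forces in N, time in s.
With the tool pointing down it reaches from about 350 to 850 mm from the base axis. Payload 8.1 kg.
Tool frame: the origin (TCP) lies between the finger pads; the fingertips stand ahead of it and the grasp point (between the pads) lies 2 mm behind it (nose_length is the z of the fingertips in the tool frame, in mm); z points along the fingers, y is the direction in which the jaws open and shut (so a half turn about z gives the same grasp; the last joint's range is limited). The gripper opens to 85 mm and grips with 20 to 120 N. Pads are 22 mm wide; open, the fingers measure 114 mm over their backs; the gripper's body (76 mm by 85 mm) begins 54 mm behind the grasp point. The pads swing forward as they close: fully open they stand 13 mm farther back than shut.
Start: joints at [70.451, 7.471, 85.268, -0, 87.261, -4.893], TCP at [151.789, 580.487, 248.292] pointing down, gripper open.
Joint ranges: [-169.43, 169.43], [-51.17, 129.36], [1.28, 143.12], [-76.62, 256.62], [0, 156.53], [-152.29, 152.29]. Speed limits (degrees/s): [136.94, 136.94, 159.86, 180, 180, 180].

INTERFACE

Orientations are given as [roll, pitch, yaw] about the fixed x, y, z axes, in that order (R = Rz(yaw) Ry(pitch) Rx(roll)).
In Python, from bench import * gives the robot as it stands.
- The arm moves only by the tool jog_arm, never from a script. Its argument "plan" is a list of rows, each a list of 3 entries, a list of its own where there are three numbers: the turn, a rotation vector about the tool's x, y, z in degrees, then the shift along the tool's x, y, z in m, then the gripper's target within -1 to 1 (fully open at 1, half-way at 0, shut at -1). A call has 1 to 12 rows; each row is the pose to reach, as a shift and turn from the pose commanded when the call began, along the tool's axes at that moment; what a row does not reach only later rows make up. A row lasts 1/8 s, in which the tool goes at most 62.5 mm and 10.7 degrees, less where a joint would pass 70% of its speed; a pose out of reach is approached as far as the arm can. A call with a gripper value outside its range is refused whole. The fingers move at their own pace and stop on an object; "force" is the grip in N (left out, the last holds). Time passes only in rows, so rows that repeat a pose let the fingers close. It gives the time, the measured TCP pose, the force and the opening at its end, in the units of the state.
- sense(): the state, without advancing time (a new reading comes with each control period).
- snapshot(name): name is "scene" or "top"; returns (picture, depth): 384x512x3 uint8, blue, green, red; 384x512 float32, mm along the optical axis (not along the pixel's ray), 0 where there is no reading.
- camera_info(name): a dict with "fov_y" (degrees; the focal length in pixels is half the picture's height over the tangent of half this angle, whatever the lens; pixels are square), "cx", "cy" (the principal point, pixels), "dist_coeffs" ([k1, k2, p1, p2, k3] as OpenCV has them; the pictures are not rectified), "origin" and "orientation" of the camera in the world. Camera axes: x right, y down, z forward; pixel columns grow to the right and rows downward; lengths in mm; the calibration is good to about 2 mm. A picture is of the moment at which its call begins. camera_info takes no time and is no camera call.
- hand_in(): hands the job in, once; it reports no verdict.
The state is a dict: "time": time; "joint_pos": joint angles; "qd": joint speeds; "joint_efforts": joint torques, N m; "tool_pos": TCP position; "tcp_rot": TCP orientation; "ft_force": force on the tool from outside, world axes, zero at the start; "wrist_torque": the same for the moment, N m; "finger_gap": finger opening in mm.
Only numpy, scipy, OpenCV 4.12 (cv2) and the standard library are available. Lean on these libraries where they do the work, as an engineer would, in place of code of your own. Each camera call takes 0.05 s, during which the arm holds its last target.

## Working session

There is one attempt and no reset: what is moved stays moved. The work goes in short steps, Python scripts to look and compute and a tool call to move; the robot and the scene stay as the last step left them, time stands still between calls to the robot, and variables do not carry over. Pictures are saved under pics/ and viewed, and the job is handed in when it is done.

Besides the shell and the picture viewer there is one more tool, called after "Call:" as name(argument=value, ...), one argument or row to a line, values as JSON. jog_arm: Moves the arm, as the interface text tells. Its arguments: {"type":"object","properties":{"plan":{"type":"array","items":{"type":"array"}},"force":{"type":"number"}},"required":["plan"]}

```bash
ls; mkdir -p pics
python3 - <<'E'
from bench import *
import cv2,numpy as np
print(sense())
for n in("scene","top"):
    print(camera_info(n))
    p,d=snapshot(n); cv2.imwrite(f"pics/{n}0.png",p); np.savez(f"{n}0.npz",p=p,d=d)
E
```

```text
pics
{'time': 0.0, 'joint_pos': array([ 7.04504871e+01,  7.51425449e+00,  8.53298965e+01, -1.30472401e-04,
        8.72619023e+01, -4.89553175e+00]), 'qd': array([ 0.01100222, -0.05210499,  0.05583898, -0.06111045,  0.1401981 ,
        0.01028266]), 'joint_efforts': array([-1.76398396e-03, -5.69416487e+01, -5.00536072e+01, -5.30855941e-04,
        1.52013742e-02,  2.10420737e-06]), 'tool_pos': array([151.61700903, 579.98664556, 247.24739139]), 'tcp_rot': array([-1.79894322e+02, -8.92066637e-03,  1.65346017e+02]), 'ft_force': array([-0.48515285,  0.18509121,  0.81709194]), 'wrist_torque': array([-0.01603359, -0.00315109,  0.0562521 ]), 'finger_gap': 85.44081237439548}
{'fov_y': 57.22381053680088, 'cx': 256.6076776069678, 'cy': 194.45170141768173, 'dist_coeffs': array([0.02344629, 0.        , 0.        , 0.        , 0.        ]), 'origin': array([1014.77203332, -770.76334925, 1090.7738649 ]), 'orientation': array([-136.15569304,    1.13490742,   32.1231204 ])}
{'fov_y': 54.61563632809813, 'cx': 261.0618108617889, 'cy': 196.10386016800967, 'dist_coeffs': array([-0.0072525,  0.       ,  0.       ,  0.       ,  0.       ]), 'origin': array([ 426.7105811 ,  -19.60665145, 1323.19649095]), 'orientation': array([-1.75438693e+02,  9.58901862e-02, -8.89045177e+01])}
```

View pics/scene0.png

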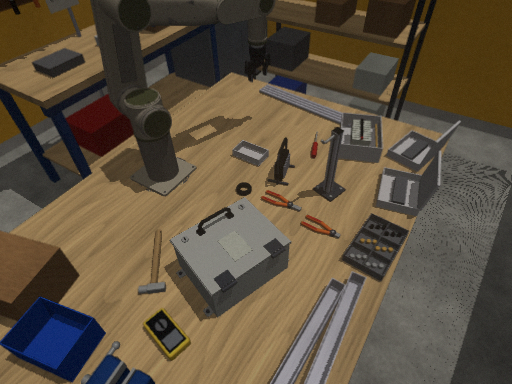

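View pics/top0.png

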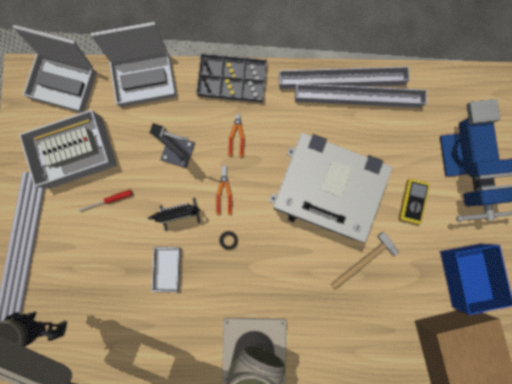

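The scene view shows the lamp near (282,165), the post near (332,160), and the enclosure near (232,250) with its handle at (215,218). In the top view they are at (178,212), (178,150) and (332,187), with the handle at (323,212).

```bash
cat > h.py <<'E'
import numpy as np,cv2
from scipy.spatial.transform import Rotation as R
from bench import *
def cam(n):
    c=camera_info(n); f=192/np.tan(np.radians(c['fov_y']/2))
    K=np.array([[f,0,c['cx']],[0,f,c['cy']],[0,0,1]])
    return K,np.array(c['dist_coeffs']),np.array(c['origin']),R.from_euler('xyz',c['orientation'],degrees=True).as_matrix()
def rays(n,uv):
    K,D,o,M=cam(n)
    q=cv2.undistortPoints(np.array(uv,float).reshape(-1,1,2),K,D)[:,0]
    return o,np.c_[q,np.ones(len(q))]@M.T
def plane(n,uv,z):
    o,r=rays(n,uv); return o+r*((z-o[2])/r[:,2])[:,None]
def cloud(n,d):
    v,u=np.mgrid[:384,:512]; uv=np.c_[u.ravel(),v.ravel()]
    o,r=rays(n,uv); P=o+r*d.ravel()[:,None]; P[d.ravel()==0]=np.nan
    return P.reshape(384,512,3)
def two(a,ua,b,ub):
    o1,r1=rays(a,[ua]);o2,r2=rays(b,[ub]);r1=r1[0];r2=r2[0]
    A=np.c_[r1,-r2]; s=np.linalg.lstsq(A,o2-o1,rcond=None)[0]
    p,q=o1+s[0]*r1,o2+s[1]*r2; return (p+q)/2,np.linalg.norm(p-q)
def proj(n,P):
    K,D,o,M=cam(n); Q=(np.atleast_2d(P)-o)@M
    return cv2.projectPoints(Q,np.zeros(3),np.zeros(3),K,D)[0][:,0]
E
python3 - <<'E'
from h import *
for n,box in (("scene",(225,110,365,215)),("top",(140,110,230,235)),("scene",(165,190,300,290)),("top",(265,125,400,245))):
    z=np.load(f"{n}0.npz"); P=cloud(n,z['d']); 
    x0,y0,x1,y1=box
    im=cv2.resize(z['p'][y0:y1,x0:x1],None,fx=5,fy=5,interpolation=cv2.INTER_CUBIC)
    cv2.imwrite(f"pics/c_{n}_{x0}.png",cv2.convertScaleAbs(im,alpha=1.6)[:600,:800])
z=np.load("top0.npz");P=cloud("top",z['d'])
print("bench z",np.nanmedian(P[250:300,200:220,2]), (z['d']==0).mean())
print("lamp"); print(P[200:226:2,146:206:3,2].round(0).astype(int))
print("post");print(P[120:165:3,146:200:3,2].round(0).astype(int))
E
```

```text
bench z -0.4155963582543336 0.004216512044270833
lamp
[[ -4  -1  -1   4   2  -4  -4   0  -2  -2  -1  -4   2   0  -3   1  10   4
   -4   0]
 [ -6  -1  -4   2  -1  -5   1   0  -5   1  -4   2   3  -3   2  -1   8  -1
   -2  -4]
 [  0   0   1   4  -1  -4  -3   0   4  -1   1   0  -3   1  62  -7  11  -1
    1  -1]
 [ -4  -1  -2   4  -3   9  -2   0  -2  91  88  49  93 103  99  98  44  63
   -2   0]
 [ -2   0   1  -2   0   9   1  91  91  91  97  99 164 165 161 155 135  76
   -2   5]
 [  0   3  -1   1  -2  88  93  99 101 164 165 168 167 167  96  99  66  67
   20   1]
 [ -1  -1  -4  -3  99 102 166 168 167 166 164 163  98  99 104  96  78  61
    5   3]
 [  2  -1  -1 167 166 170 169 164 164 161 103 102 101 100 103 100  78   8
    1   1]
 [  1  -5 162 164 165 164 165  99  98  98 102 103 100  99  93  82  36  13
   -1   1]
 [ -1 157 167 165 103  97 101 100 100 100  99  88  90  57  -3   0   0   6
   11   2]
 [  0   0  -3  75 102 103  96  99  90  89  77  44   0   4  -2   4  -2  12
    6  -3]
 [ -1  -3   2  -1  97  98  87  80  43   0   1  -5  -3   0  -1  -6  -2  -1
    6  -3]
 [  1  -2   0   2   3  -1 
[... 490 characters left out ...]
 -3  -2  -4  -5  -1   3]
 [  0   0   0   2 279 297 279 254 221 196 303 302 306 323 320   3  -4   0]
 [  4   3  -1   1   1 240 257 242 214 187 158   6   6  13  10   9   0  -3]
 [ -1   0  -2   3  -2  -3 194 209 208 175 146 114  10  12  12   9   1  -1]
 [  1   1  -3  -7   3  -3   1 146 163 165 130 106  68   3   8   5   0   0]
 [  0  -4   1   2   0  -4   8  10  94 114 123  94  58  11  11   8  -1  -4]
 [ -3   3   0  -5  -1   3   9   7   6  13  67  71  39  12  11  10  -2  -3]
 [ -4  -3   4   4   0   0  12  10  12  10   6   9  28   6   8  -1  -1   1]
 [ -2  -2  -7   3  -1  12  12   4   9   6  11  11  11  10  11  -1   3  -5]
 [  3  -1  -2  -3  -3  -1  -4   8   7  12  12   8  15  13  10  -1  -1   2]]
```

View pics/c_scene_225.png

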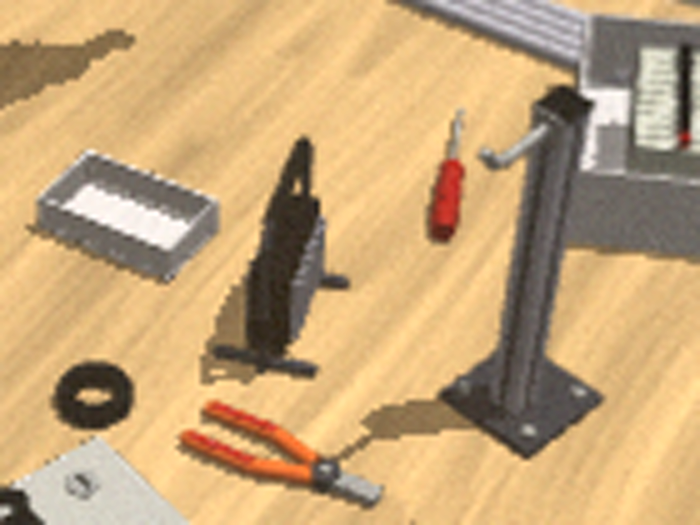

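View pics/c_top_140.png

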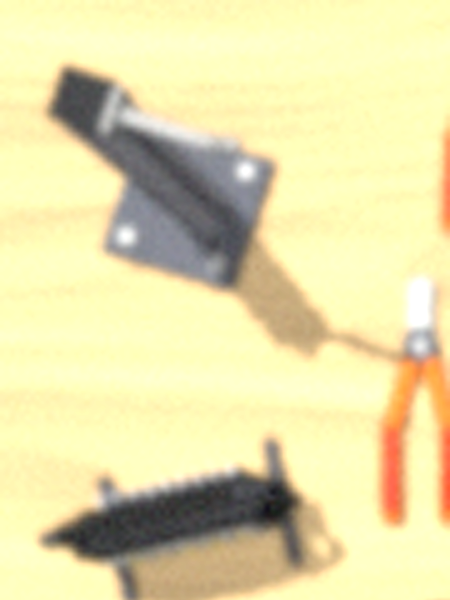

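Run:
```python
from h import *
def fit(P,uvs):
    c=np.median(P,0); 
    q=P[:,:2]-P[:,:2].mean(0); w,V=np.linalg.eigh(q.T@q); a=V[:,1]; t=q@a
    return c.round(1),P.mean(0).round(1),"dir deg",np.degrees(np.arctan2(a[1],a[0])).round(1),"ext",np.percentile(t,[1,99]).round(1),"mid",(P[:,:2].mean(0)+a*(t.min()+t.max())/2).round(1),len(P)
for n in("top","scene"):
    z=np.load(f"{n}0.npz");P=cloud(n,z['d']);F=P.reshape(-1,3)
    if n=="top":
        L=P[195:228,140:206].reshape(-1,3)
        C=L.mean(0)
    near=lambda c,r:(np.hypot(F[:,0]-c[0],F[:,1]-c[1])<r)
    c=np.nanmedian(P0:=(L[L[:,2]>150]),0) if n=="top" else c
    m=near(c,110)&(F[:,2]>135)&(F[:,2]<185)
    print(n,"lampbar",fit(F[m&(F[:,2]>150)],0))
    if n=="top":
        Q=P[110:165,140:200].reshape(-1,3); pc=np.median(Q[Q[:,2]>312],0)
    m=near(pc,40)&(F[:,2]>312);print("posttop",fit(F[m],0), F[m].min(0),F[m].max(0))
    m=near(pc,60)&(F[:,2]>3)&(F[:,2]<16);print("foot",cv2.minAreaRect(F[m][:,:2].astype(np.float32)))
    m=near(pc,130)&(F[:,2]>285)&(F[:,2]<330)&(np.hypot(F[:,0]-pc[0],F[:,1]-pc[1])>22);print("hook",fit(F[m],0))
    if n=="top":
        E=P[125:245,265:400].reshape(-1,3); ec=np.median(E[(E[:,2]>140)&(E[:,2]<175)],0)
    m=near(ec,250)&(F[:,2]>145)&(F[:,2]<175);print("lid",cv2.minAreaRect(F[m][:,:2].astype(np.float32)),np.median(F[m],0))
    m=near(ec,200)&(F[:,2]>192)&(F[:,2]<225);print("lidhandle",fit(F[m],0))
    h=np.mean(F[m],0)
    # lamp head
    m=near(c,100)&(F[:,2]>80)&(F[:,2]<110);print("head",cv2.minAreaRect(F[m][:,:2].astype(np.float32)),F[m].mean(0))
    m=near(c,120)&(F[:,2]>5)&(F[:,2]<30);print("feet",cv2.minAreaRect(F[m][:,:2].astype(np.float32)),F[m].mean(0))
```

```text
top lampbar (array([462.5, 266.7, 164.3]), array([462.4, 267.4, 163.9]), 'dir deg', np.float64(104.8), 'ext', array([-64.7,  69.1]), 'mid', array([461.7, 270.1]), 184)
posttop (array([684.2, 274.6, 317.8]), array([684.6, 274.5, 317.8]), 'dir deg', np.float64(75.6), 'ext', array([-17. ,  17.2]), 'mid', array([684.7, 275. ]), 151) [666.93742351 255.15974717 312.31248864] [703.79495274 295.70525695 322.60834109]
foot ((679.6026611328125, 275.0068054199219), (114.91373443603516, 100.89514923095703), 85.17605590820312)
hook (array([669. , 224.3, 306.6]), array([670.1, 224. , 308.6]), 'dir deg', np.float64(71.7), 'ext', array([-37.7,  69.9]), 'mid', array([675.2, 239.2]), 87)
lid ((558.517578125, -243.6519317626953), (308.14703369140625, 266.5845947265625), 69.74961853027344) [ 556.12951563 -242.01618918  157.59260964]
lidhandle (array([ 471.7, -211.8,  205.1]), array([ 472.2, -211.3,  204.4]), 'dir deg', np.float64(69.7), 'ext', array([-62.1,  60.1]), 'mid', array([ 471.7, -212.7]), 160)
head ((465.0494689941406, 267.0451354980469), (46.44791030883789, 142.20828247070312), 14.108815193176
[... 781 characters left out ...]
np.float64(69.2), 'ext', array([-48.9,  60.2]), 'mid', array([681.7, 239.2]), 55)
lid ((560.9349975585938, -242.16830444335938), (311.7554016113281, 269.0217590332031), 69.78730773925781) [ 569.84248913 -262.42442677  157.91921361]
lidhandle (array([ 475.2, -214.8,  204.7]), array([ 475.4, -215.2,  203.9]), 'dir deg', np.float64(69.8), 'ext', array([-56.9,  60.6]), 'mid', array([ 476.2, -212.9]), 129)
head ((468.3161315917969, 269.4018859863281), (45.82341384887695, 143.63914489746094), 14.609774589538574) [474.1433311  263.25616569  96.1691006 ]
feet ((463.8101806640625, 281.6665954589844), (172.42494201660156, 234.05117797851562), 79.10652160644531) [454.87987033 249.55048631  12.8859193 ]
```

Run:
```python
from h import *
for a,b in (((187,139.5),(321.6,140.6)),):
    print("tip",two("top",a,"scene",b))
for n in("top","scene"):
    z=np.load(f"{n}0.npz");P=cloud(n,z['d']);p=z['p'].astype(int)
    d=np.hypot(P[...,0]-686,P[...,1]-274)
    m=(d>22)&(d<110)&(P[...,2]>295)&(P[...,2]<335)
    v,u=np.nonzero(m)
    for i in range(0,len(v),2): 
        if p[v[i],u[i]].sum()>250: print(n,u[i],v[i],P[v[i],u[i]].round(0),p[v[i],u[i]].sum(),"r",d[v[i],u[i]].round(0),np.degrees(np.arctan2(*(P[v[i],u[i],[1,0]]-[274,686]))).round(0))
# bar rays onto planes: top view bar pixels z>155, centre line
z=np.load("top0.npz");P=cloud("top",z['d'])
for n in("top","scene"):
    z=np.load(f"{n}0.npz");P=cloud(n,z['d']);d=np.hypot(P[...,0]-465,P[...,1]-268)
    m=(d<100)&(P[...,2]>155)&(P[...,2]<180); v,u=np.nonzero(m)
    Q=plane(n,np.c_[u,v],164 if n=="top" else 163)[:,:2]
    r=cv2.minAreaRect(Q.astype(np.float32));print(n,"bar",r)
    im=cv2.resize(z['p'],None,fx=8,fy=8,interpolation=cv2.INTER_CUBIC)
    uv=(proj(n,[465,268,100])[0]*8).astype(int)
    cv2.imwrite(f"pics/l_{n}.png",cv2.convertScaleAbs(im[uv[1]-300:uv[1]+300,uv[0]-300:uv[0]+300],alpha=2.5))
```

```text
tip (array([661.49027378, 191.79925429, 316.75923743]), np.float64(5.177229898999834))
top 166 132 [681. 251. 310.] 398 r 24.0 -102.0
top 149 133 [675. 296. 317.] 356 r 24.0 116.0
top 167 133 [678. 248. 309.] 431 r 27.0 -107.0
top 169 133 [679. 243. 306.] 427 r 31.0 -103.0
top 165 134 [676. 254. 309.] 350 r 23.0 -117.0
top 167 134 [676. 248. 307.] 411 r 27.0 -112.0
top 169 134 [676. 243. 307.] 436 r 33.0 -108.0
top 171 134 [678. 239. 302.] 445 r 36.0 -103.0
top 173 134 [677. 232. 306.] 431 r 43.0 -103.0
top 166 135 [673. 251. 308.] 277 r 27.0 -120.0
top 168 135 [674. 246. 306.] 357 r 31.0 -114.0
top 170 135 [673. 240. 309.] 405 r 37.0 -111.0
top 172 135 [673. 234. 307.] 434 r 42.0 -108.0
top 174 135 [674. 229. 307.] 446 r 47.0 -105.0
top 176 135 [675. 224. 302.] 447 r 51.0 -103.0
top 170 136 [671. 241. 304.] 323 r 37.0 -114.0
top 172 136 [671. 235. 306.] 379 r 42.0 -111.0
top 174 136 [670. 228. 309.] 435 r 48.0 -109.0
top 176 136 [672. 224. 303.] 443 r 52.0 -106.0
top 178 136 [672. 219. 303.] 441 r 57.0 -104.0
top 173 137 [669. 232. 304.] 325 r 45.0 -113.0
top 175 137 [669. 227. 305.
[... 1206 characters left out ...]
 328 138 [672. 232. 307.] 326 r 44.0 -108.0
scene 330 138 [680. 232. 310.] 344 r 43.0 -99.0
scene 328 139 [674. 229. 305.] 379 r 47.0 -105.0
scene 321 140 [662. 189. 322.] 297 r 88.0 -106.0
scene 326 140 [670. 220. 305.] 322 r 56.0 -107.0
scene 328 140 [677. 220. 308.] 308 r 55.0 -99.0
scene 325 141 [669. 213. 305.] 324 r 63.0 -105.0
scene 327 141 [673. 223. 300.] 277 r 53.0 -104.0
scene 321 142 [664. 189. 314.] 268 r 88.0 -105.0
scene 325 142 [670. 212. 301.] 258 r 64.0 -104.0
top bar ((462.074951171875, 268.4906005859375), (13.677568435668945, 131.8952178955078), 15.17613410949707)
scene bar ((466.93206787109375, 265.745361328125), (14.20976448059082, 132.1481475830078), 14.56601619720459)
```

View pics/l_scene.png

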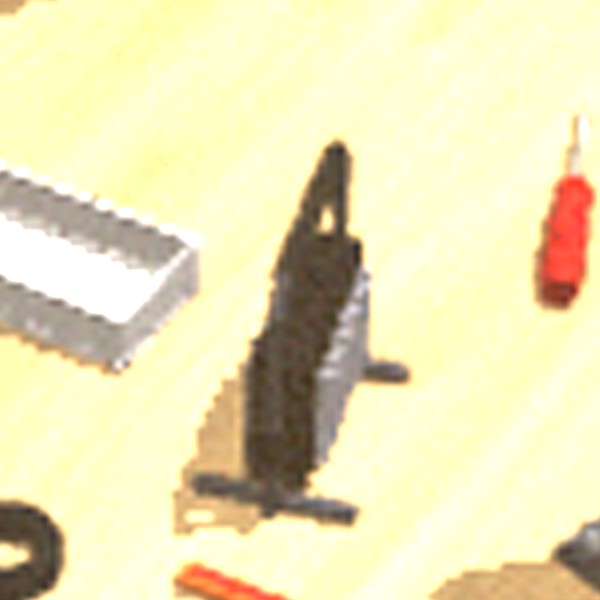

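View pics/l_top.png

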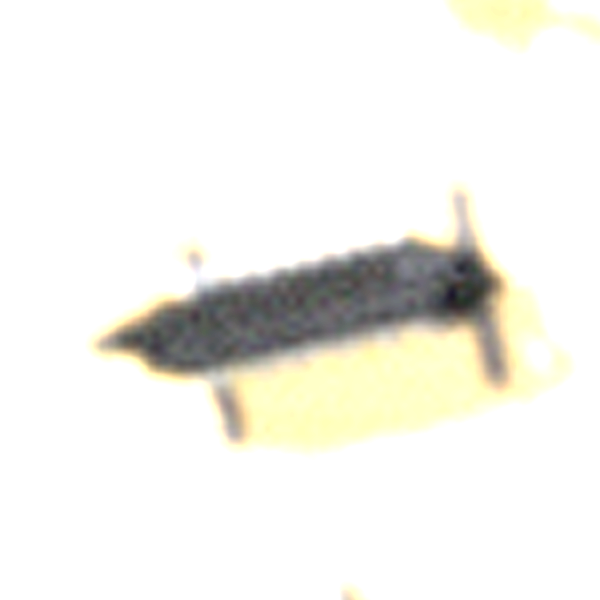

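The enlarged scene view shows the ribbed fin face of the lamp at (345,370), facing +x. The top view agrees, with a serrated edge on the +x side, so the lens faces the robot. I take lamp x as about +14.8° and post x as about 72.5°, so the lamp must turn about +58°.

```bash
cat >> h.py <<'E'
def rel(pos,yaw,tilt=None,base=None):
    s=sense(); R0=R.from_euler('xyz',s['tcp_rot'],degrees=True); p0=np.array(s['tool_pos'])
    if base is not None: p0=np.array(base[0],float);R0=R.from_euler('xyz',base[1],degrees=True)
    R1=R.from_euler('xyz',[180,0,yaw],degrees=True)
    if tilt is not None: R1=tilt*R1
    return (R0.inv()*R1).as_rotvec(degrees=True).round(2),R0.inv().apply(np.array(pos)-p0).round(1)
E
python3 - <<'E'
from h import *
b=([151.789,580.487,248.292],[180,0,165.344])
print(rel([455.6,300.9,245],104.8,base=b)); print(rel([455.6,300.9,158],104.8,base=b))
E
```

```text
(array([ 0.  , -0.  , 60.54]), array([-364.7, -193.6,    3.3]))
(array([ 0.  , -0.  , 60.54]), array([-364.7, -193.6,   90.3]))
```

Call:
jog_arm(
  plan=[
    [[0,0,6],[-0.036,-0.019,0],1],
    [[0,0,12],[-0.073,-0.039,0],1],
    [[0,0,18],[-0.11,-0.058,0],1],
    [[0,0,24],[-0.146,-0.077,0],1],
    [[0,0,30],[-0.182,-0.097,0],1],
    [[0,0,36],[-0.219,-0.116,0],1],
    [[0,0,42],[-0.255,-0.135,0],1],
    [[0,0,48],[-0.292,-0.155,0.001],1],
    [[0,0,54],[-0.328,-0.174,0.002],1],
    [[0,0,60],[-0.355,-0.188,0.003],1],
    [[0,0,60.5],[-0.3647,-0.1936,0.003],1],
    [[0,0,60.5],[-0.3647,-0.1936,0.003],1],
  ],
)

```text
time: 1.6
tool_pos: [455.6, 300.7, 245.0]
tcp_rot: [-180.0, -0.0, 104.9]
ft_force: [-0.0, 0.2, -0.4]
finger_gap: 85.4
```

Run:
```python
from h import *
s=sense();print(s['time'],s['tool_pos'],s['tcp_rot'],s['finger_gap'],s['ft_force'])
print(rel([455.6,300.9,158],104.8))
for n in("top","scene"):
    p,d=snapshot(n); cv2.imwrite(f"pics/a_{n}.png",cv2.resize(p[100:300,100:400] if n=="top" else p[50:250,180:430],None,fx=2.5,fy=2.5))
```

```text
1.6 [455.58984083 300.65560249 244.95306742] [-1.79953913e+02 -2.61784614e-03  1.04877177e+02] 85.37083334379672 [-0.03621374  0.2200339  -0.35488472]
(array([-0.05, -0.  ,  0.08]), array([ 0.2,  0.1, 87. ]))
```

View pics/a_scene.png

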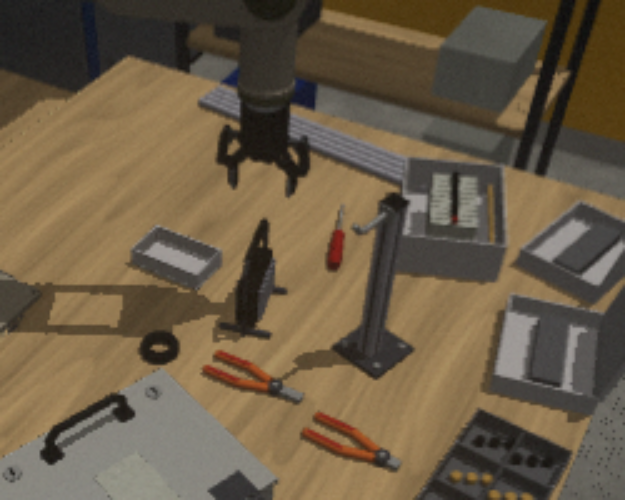

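The gripper is above the lamp, fingers at (233,182) and (291,190) straddling the bar at (265,230). I'll descend and close.

Call:
jog_arm(
  plan=[
    [[0,0,0],[0,0,0.03],1],
    [[0,0,0],[0,0,0.06],1],
    [[0,0,0],[0,0,0.08],1],
    [[0,0,0],[0,0,0.087],1],
    [[0,0,0],[0,0,0.087],0],
    [[0,0,0],[0,0,0.087],-0.4],
    [[0,0,0],[0,0,0.087],-1],
    [[0,0,0],[0,0,0.087],-1],
    [[0,0,0],[0,0,0.087],-1],
    [[0,0,0],[0,0,0.087],-1],
    [[0,0,0],[0,0,0.087],-1],
    [[0,0,0],[0,0,0.087],-1],
  ],
  force=100,
)

```text
time: 3.2
tool_pos: [456.3, 301.2, 159.1]
tcp_rot: [179.9, -0.0, 104.8]
ft_force: [1.1, 1.4, 6.2]
finger_gap: 11.2
```

Run:
```python
from h import *
s=sense();print(s['time'],s['tool_pos'],s['tcp_rot'],s['finger_gap'],s['ft_force'])
```

```text
3.2 [456.2699789  301.16060083 159.11056156] [ 1.79904195e+02 -1.88303810e-02  1.04837434e+02] 11.225793502073087 [1.14920837 1.44397283 6.20509859]
```

Call:
jog_arm(
  plan=[
    [[0,0,0],[0,0,-0.01],-1],
    [[0,0,0],[0,0,-0.03],-1],
    [[0,0,0],[0,0,-0.05],-1],
    [[0,0,0],[0,0,-0.06],-1],
    [[0,0,0],[0,0,-0.06],-1],
    [[0,0,0],[0,0,-0.06],-1],
  ],
)

```text
time: 3.95
tool_pos: [455.3, 300.7, 217.7]
tcp_rot: [-179.9, 0.0, 104.8]
ft_force: [-0.0, 0.7, -4.6]
finger_gap: 11.0
```

```bash
cat > look.py <<'E'
from h import *
import sys
t=sys.argv[1]
s=sense();print(s['time'],s['tool_pos'].round(1),s['tcp_rot'].round(2),s['finger_gap'].round(2),s['ft_force'].round(2),s['wrist_torque'].round(2))
c=eval(sys.argv[2]) if len(sys.argv)>2 else [465,268,200]
h=int(sys.argv[3]) if len(sys.argv)>3 else 60
ims=[]
for n in("scene","top"):
    p,d=snapshot(n); np.savez(f"{n}_{t}.npz",p=p,d=d)
    u,v=proj(n,c)[0].astype(int); u=max(u,h);v=max(v,h)
    ims.append(cv2.resize(cv2.convertScaleAbs(p[v-h:v+h,u-h:u+h],alpha=1.6),(400,400),interpolation=cv2.INTER_CUBIC))
cv2.imwrite(f"pics/{t}.png",np.hstack(ims))
E
python3 look.py lift
```

```text
Traceback (most recent call last):
  File "look.py", line 4, in <module>
    s=sense();print(s['time'],s['tool_pos'].round(1),s['tcp_rot'].round(2),s['finger_gap'].round(2),s['ft_force'].round(2),s['wrist_torque'].round(2))
                                                                           ^^^^^^^^^^^^^^^^^^^^^
AttributeError: 'float' object has no attribute 'round'
```

```bash
sed -i "s/s\['finger_gap'\].round(2)/round(s['finger_gap'],2)/" look.py
python3 look.py lift
```

```text
3.95 [455.3 300.7 217.7] [-1.7994e+02  1.0000e-02  1.0484e+02] 11.01 [-0.05  0.68 -4.61] [ 0.1   0.03 -0.02]
```

View pics/lift.png

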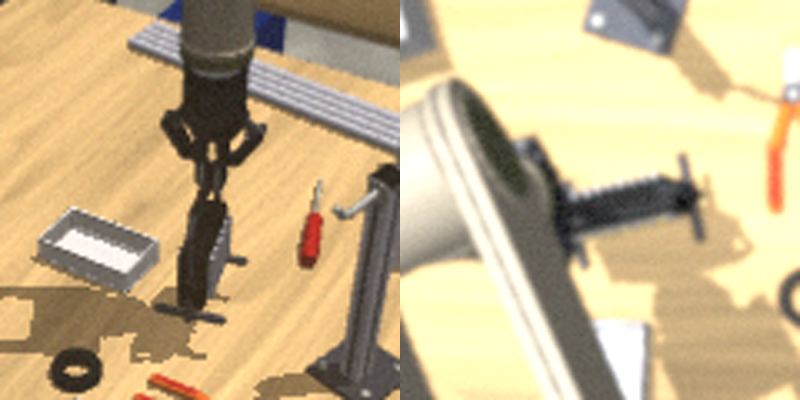

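The lamp is lifted in the gripper (scene (200,240)) and looks upright. I'll check its tilt and the bar height from depth.

```bash
cat > tilt.py <<'E'
from h import *
import sys
t=sys.argv[1]; c=np.array(eval(sys.argv[2])); a=np.radians(float(sys.argv[3])); zb=float(sys.argv[4])
ex=np.array([np.cos(a),np.sin(a),0]);ey=np.array([-np.sin(a),np.cos(a),0])
for n in("scene","top"):
    P=cloud(n,np.load(f"{n}_{t}.npz")['d']).reshape(-1,3); q=P-[c[0],c[1],0]
    x,y,z=q@ex,q@ey,q[:,2]
    for lo,hi,nm in((zb-12,zb+14,"bar"),(zb-75,zb-45,"headtop"),(zb-175,zb-148,"feet")):
        for y0 in range(-90,90,20):
            m=(abs(x)<60)&(y>=y0)&(y<y0+20)&(z>lo)&(z<hi)
            if m.sum()>2: print(n,nm,y0,"x",np.median(x[m]).round(1),"z",np.percentile(z[m],90).round(1),m.sum())
E
python3 tilt.py lift "[464.5,267]" 14.8 219
```

```text
scene bar -70 x 1.3 z 221.8 15
scene bar -50 x 0.8 z 225.4 12
scene bar -30 x 2.0 z 225.7 11
scene bar -10 x 0.7 z 225.4 11
scene bar 10 x 2.8 z 229.8 40
scene bar 30 x -5.5 z 232.2 13
scene headtop -70 x 2.8 z 167.0 35
scene headtop -50 x 6.7 z 160.6 24
scene headtop -30 x 10.3 z 159.6 27
scene headtop -10 x 6.3 z 160.9 30
scene headtop 10 x 10.5 z 160.4 22
scene headtop 30 x 8.6 z 161.4 27
scene headtop 50 x 3.0 z 160.4 15
scene headtop 70 x -0.2 z 163.7 4
scene feet -70 x 5.1 z 69.2 47
scene feet -50 x 27.4 z 67.8 5
scene feet 50 x 35.7 z 70.5 13
top bar -70 x -3.8 z 222.1 23
top bar -50 x -4.1 z 225.0 33
top bar -30 x -4.0 z 225.7 30
top bar -10 x -4.1 z 226.5 31
top bar 10 x -5.8 z 226.2 38
top headtop -90 x -4.1 z 168.6 3
top headtop -70 x -10.0 z 159.8 25
top headtop -50 x -10.8 z 159.0 55
top headtop -30 x -11.1 z 160.6 54
top headtop -10 x -11.6 z 160.9 57
top headtop 10 x -11.2 z 160.0 54
top headtop 30 x -17.7 z 159.8 27
top feet -70 x -13.8 z 69.1 59
top feet -50 x 0.2 z 65.5 4
top feet 50 x -33.6 z 69.9 33
```

Run:
```python
from h import *
print(rel([455.5,301,341],104.84),rel([601,120,341],162.5))
```

```text
(array([-0.09,  0.02,  0.  ]), array([   0.2,    0.2, -123.7])) (array([-1.000e-01, -3.000e-02, -5.766e+01]), array([-212. ,   94.5, -123.8]))
```

Call:
jog_arm(
  plan=[
    [[0,0,-2],[0,0,-0.025],-1],
    [[0,0,-6],[0,0,-0.06],-1],
    [[0,0,-12],[-0.01,0.005,-0.09],-1],
    [[0,0,-18],[-0.035,0.015,-0.11],-1],
    [[0,0,-25],[-0.065,0.029,-0.12],-1],
    [[0,0,-32],[-0.095,0.042,-0.124],-1],
    [[0,0,-39],[-0.125,0.056,-0.124],-1],
    [[0,0,-46],[-0.155,0.069,-0.124],-1],
    [[0,0,-52],[-0.185,0.082,-0.124],-1],
    [[0,0,-56],[-0.202,0.09,-0.124],-1],
    [[0,0,-57.7],[-0.21,0.0935,-0.124],-1],
    [[0,0,-57.7],[-0.212,0.0945,-0.124],-1],
  ],
)

```text
time: 5.55
tool_pos: [601.3, 119.6, 341.1]
tcp_rot: [-180.0, -0.1, 162.5]
ft_force: [0.2, -0.0, -4.0]
finger_gap: 10.6
```

Call:
jog_arm(
  plan=[
    [[0,0,0],[0,0,0],-1],
    [[0,0,0],[0,0,0],-1],
  ],
)

```text
time: 5.8
tool_pos: [601.0, 120.7, 342.2]
tcp_rot: [-180.0, -0.0, 162.6]
ft_force: [0.6, -0.0, -4.2]
finger_gap: 10.7
```

```bash
python3 look.py A "[650,170,300]" 70; python3 tilt.py A "[634.2,110]" 72.5 341;python3 - <<'E'
from h import *
print(rel([634.2,225,341],162.5))
E
```

```text
5.8 [601.  120.7 342.2] [-1.8000e+02 -2.0000e-02  1.6255e+02] 10.68 [ 0.56 -0.02 -4.15] [ 0.04  0.1  -0.02]
scene bar -70 x -2.0 z 344.3 21
scene bar -50 x -4.5 z 349.7 24
scene bar -30 x -4.8 z 349.8 22
scene bar -10 x -5.2 z 350.6 20
scene bar 10 x -7.8 z 352.1 48
scene bar 30 x -18.9 z 352.2 12
scene bar 50 x -3.4 z 337.2 4
scene headtop -70 x -5.1 z 290.2 47
scene headtop -50 x -12.0 z 284.4 55
scene headtop -30 x -9.9 z 284.9 56
scene headtop -10 x -11.7 z 284.7 57
scene headtop 10 x -9.1 z 285.5 51
scene headtop 30 x -9.9 z 285.5 54
scene headtop 50 x -9.3 z 285.4 34
scene headtop 70 x -2.7 z 291.8 11
scene feet -70 x -12.4 z 192.6 40
scene feet -50 x -21.5 z 192.9 4
scene feet 50 x -34.1 z 192.0 14
top bar -70 x -4.9 z 331.9 4
top bar 50 x -4.2 z 349.8 27
top bar 70 x -3.2 z 340.8 15
top headtop -70 x -5.9 z 289.7 16
top headtop -50 x -15.9 z 284.1 40
top headtop -30 x -19.3 z 283.1 22
top headtop 50 x -0.4 z 284.9 17
top headtop 70 x -6.4 z 289.9 6
top feet -70 x -32.7 z 192.7 16
top feet -50 x -32.9 z 192.4 12
top feet 50 x 29.4 z 191.6 3
top feet 70 x 34.5 z 192.9 6
(array([0.  , 0.  , 0.07]), array([ -0.3, 109.5,   1.4]))
```

View pics/A.png

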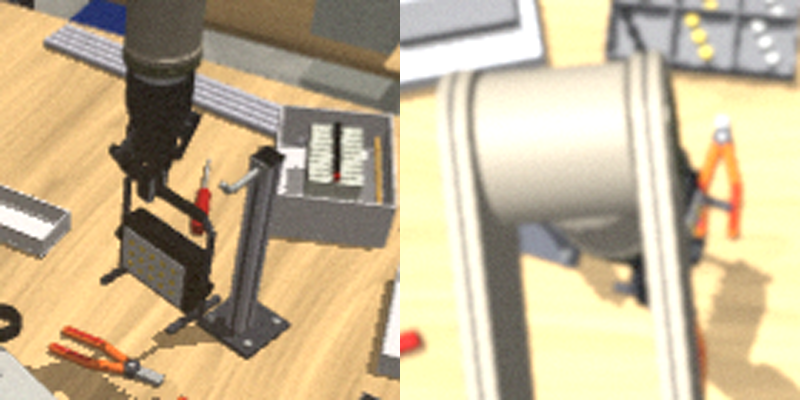

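The lamp is held with its lens (scene (155,265)) facing away from the post, bar level and the hook at (232,187) between bar and head. I'll move it in sideways along the hook.

Call:
jog_arm(
  plan=[
    [[0,0,0],[0,0.012,0],-1],
    [[0,0,0],[0,0.028,0],-1],
    [[0,0,0],[0,0.044,0],-1],
    [[0,0,0],[0,0.06,0],-1],
    [[0,0,0],[0,0.076,0],-1],
    [[0,0,0],[0,0.092,0],-1],
    [[0,0,0],[0,0.104,0],-1],
    [[0,0,0],[0,0.11,0],-1],
    [[0,0,0],[0,0.11,0],-1],
    [[0,0,0],[0,0.11,0],-1],
  ],
)

```text
time: 7.15
tool_pos: [634.3, 224.7, 342.4]
tcp_rot: [-180.0, 0.0, 162.5]
ft_force: [0.4, -0.1, -4.1]
finger_gap: 11.0
```

```bash
python3 look.py B "[665,214,300]" 50; python3 tilt.py B "[667.5,214.5]" 72.5 343|grep -v feet
```

```text
7.15 [634.3 224.7 342.4] [-179.99    0.    162.52] 11.03 [ 0.38 -0.1  -4.08] [ 0.05  0.15 -0.  ]
scene bar -70 x -3.7 z 347.1 18
scene bar -50 x -6.0 z 349.6 23
scene bar -30 x -6.5 z 349.6 21
scene bar -10 x -6.5 z 349.3 19
scene bar 10 x -7.2 z 354.2 45
scene bar 30 x -18.8 z 355.9 16
scene bar 50 x -5.6 z 343.3 5
scene bar 70 x -4.5 z 333.2 3
scene headtop -70 x -5.7 z 290.4 41
scene headtop -50 x -12.5 z 284.7 51
scene headtop -30 x -7.7 z 284.4 55
scene headtop -10 x -1.5 z 284.9 65
scene headtop 10 x -13.6 z 285.1 44
scene headtop 30 x -12.9 z 286.2 46
scene headtop 50 x -12.6 z 285.7 30
scene headtop 70 x -4.7 z 296.9 14
top bar -70 x -3.8 z 344.3 16
top bar -50 x -4.0 z 350.0 38
top bar -30 x -4.4 z 349.5 40
top bar -10 x -6.5 z 349.7 26
top headtop -70 x -6.6 z 290.9 21
top headtop -50 x -9.7 z 285.4 81
top headtop -30 x -9.9 z 284.3 82
top headtop -10 x -13.7 z 286.6 27
top headtop 30 x -20.2 z 282.6 22
top headtop 50 x -22.0 z 277.4 7
```

View pics/B.png

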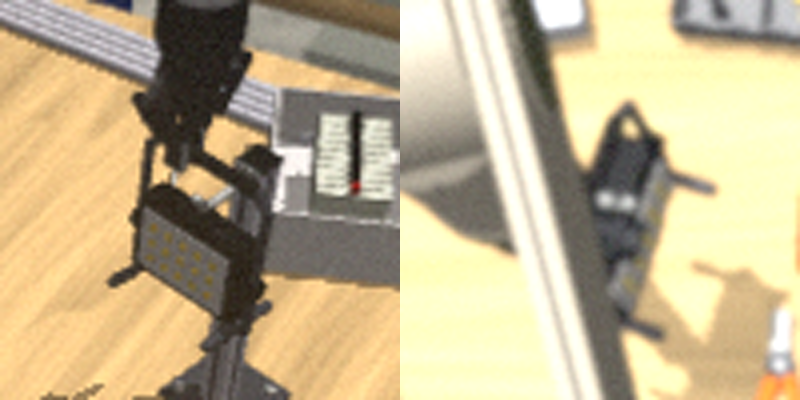

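The hook shows under the bar at scene (215,195), passing between bar and head. I'll lower it, easing 4 mm toward the post.

Call:
jog_arm(
  plan=[
    [[0,0,0],[0,0.004,0.004],-1],
    [[0,0,0],[0,0.004,0.01],-1],
    [[0,0,0],[0,0.004,0.016],-1],
    [[0,0,0],[0,0.004,0.022],-1],
    [[0,0,0],[0,0.004,0.026],-1],
    [[0,0,0],[0,0.004,0.028],-1],
    [[0,0,0],[0,0.004,0.029],-1],
    [[0,0,0],[0,0.004,0.029],-1],
  ],
)

```text
time: 8.25
tool_pos: [635.5, 229.0, 313.5]
tcp_rot: [180.0, 0.0, 162.5]
ft_force: [0.2, -0.3, -4.0]
finger_gap: 11.1
```

```bash
python3 look.py C "[665,214,300]" 50; python3 tilt.py C "[667.5,214.5]" 72.5 313|grep -v feet
```

```text
8.25 [635.5 229.  313.5] [1.7999e+02 1.0000e-02 1.6255e+02] 11.15 [ 0.25 -0.27 -4.  ] [ 0.07  0.13 -0.03]
scene bar -70 x 0.4 z 316.4 19
scene bar -50 x -1.1 z 320.5 21
scene bar -30 x 1.8 z 320.2 34
scene bar -10 x 29.2 z 320.7 75
scene bar 10 x -2.2 z 324.6 48
scene bar 30 x -14.2 z 324.6 18
scene bar 50 x 0.2 z 312.7 6
scene bar 70 x -0.3 z 306.5 3
scene headtop -70 x -0.2 z 260.6 40
scene headtop -50 x -6.1 z 255.6 52
scene headtop -30 x -5.3 z 255.4 57
scene headtop -10 x 3.2 z 256.5 75
scene headtop 10 x -5.3 z 257.6 51
scene headtop 30 x -9.0 z 256.5 46
scene headtop 50 x -3.2 z 256.4 31
scene headtop 70 x 0.9 z 264.7 14
top bar -70 x -1.1 z 316.2 13
top bar -50 x 0.2 z 320.8 36
top bar -30 x 0.4 z 321.5 36
top bar -10 x -4.9 z 321.3 54
top headtop -70 x -1.4 z 258.7 22
top headtop -50 x -4.2 z 255.4 75
top headtop -30 x -6.9 z 255.7 66
top headtop -10 x -7.3 z 256.1 42
top headtop 30 x -14.9 z 253.6 19
top headtop 50 x -17.9 z 247.0 6
```

View pics/C.png

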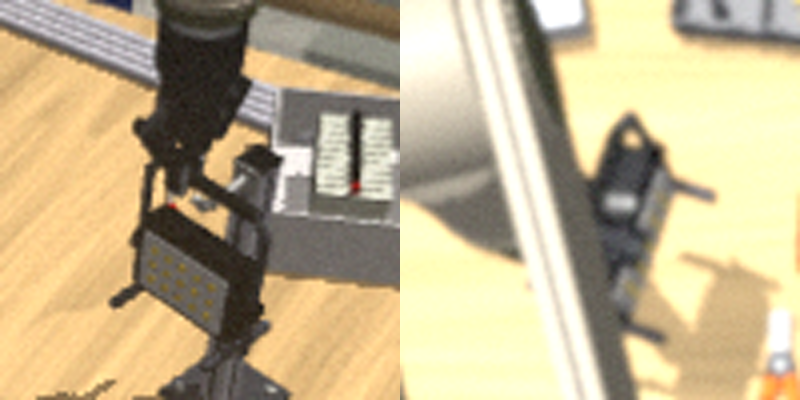

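The hook tip is at (205,203) in front of the bar and the shaft at (240,187) behind it. It is not touching yet (force still −4 N), so I'll go down a little more.

Call:
jog_arm(
  plan=[
    [[0,0,0],[0,0,0.001],-1],
    [[0,0,0],[0,0,0.0015],-1],
    [[0,0,0],[0,0,0.002],-1],
    [[0,0,0],[0,0,0.002],-1],
  ],
)

```text
time: 8.85
tool_pos: [635.6, 229.0, 311.7]
tcp_rot: [180.0, 0.0, 162.5]
ft_force: [-1.5, -0.2, -1.3]
finger_gap: 10.9
```

Call:
jog_arm(
  plan=[
    [[0,0,0],[0,0,0.0005],-1],
    [[0,0,0],[0,0,0.0008],-1],
    [[0,0,0],[0,0,0.0008],-0.6],
    [[0,0,0],[0,0,0.0008],-0.4],
    [[0,0,0],[0,0,0.0008],-0.2],
    [[0,0,0],[0,0,0.0008],-0.2],
    [[0,0,0],[0,0,0.0008],-0.2],
    [[0,0,0],[0,0,0.0008],-0.2],
  ],
)

```text
time: 9.85
tool_pos: [635.5, 228.9, 310.5]
tcp_rot: [-180.0, -0.0, 162.5]
ft_force: [0.5, 0.2, 1.2]
finger_gap: 34.4
```

```bash
python3 look.py D "[665,214,300]" 50; python3 tilt.py D "[667.5,214.5]" 72.5 312
```

```text
9.85 [635.5 228.9 310.5] [-180.     -0.    162.54] 34.37 [0.46 0.18 1.2 ] [ 0.   -0.04 -0.01]
scene bar -70 x 1.7 z 315.3 16
scene bar -50 x 0.3 z 319.9 21
scene bar -30 x 4.6 z 319.2 35
scene bar -10 x 27.8 z 319.3 79
scene bar 10 x -1.8 z 320.7 61
scene bar 30 x 2.5 z 322.2 32
scene headtop -90 x 1.3 z 263.6 6
scene headtop -70 x -0.6 z 256.0 42
scene headtop -50 x -6.9 z 255.7 50
scene headtop -30 x -2.3 z 255.0 58
scene headtop -10 x 5.0 z 255.4 74
scene headtop 10 x -3.3 z 254.7 48
scene headtop 30 x -10.0 z 253.5 48
scene headtop 50 x -0.7 z 256.2 30
scene headtop 70 x -1.1 z 260.2 10
scene feet -70 x -8.4 z 163.8 29
scene feet 50 x -29.8 z 162.4 25
top bar -70 x 1.7 z 315.7 16
top bar -50 x 1.1 z 321.4 36
top bar -30 x 0.3 z 320.0 37
top bar -10 x -6.2 z 321.5 52
top headtop -70 x -0.7 z 256.8 30
top headtop -50 x -4.6 z 255.5 81
top headtop -30 x -7.1 z 255.2 64
top headtop -10 x -7.5 z 253.4 47
top headtop 10 x -5.8 z 253.2 3
top headtop 30 x -16.5 z 250.4 17
top headtop 50 x -17.8 z 247.2 6
top feet -70 x -24.1 z 163.2 23
top feet 50 x -30.1 z 162.8 40
```

View pics/D.png

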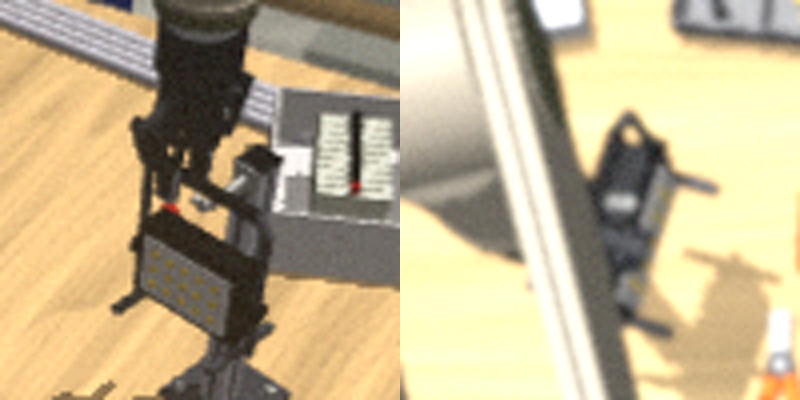

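The lamp hangs on the hook, upright, with the fingers open around the bar. I'll retreat straight up.

Call:
jog_arm(
  plan=[
    [[0,0,0],[0,0,0],-0.2],
    [[0,0,0],[0,0,-0.004],-0.2],
    [[0,0,0],[0,0,-0.012],-0.2],
    [[0,0,0],[0,0,-0.025],-0.2],
    [[0,0,0],[0,0,-0.045],-0.2],
    [[0,0,0],[0,0,-0.07],-0.2],
    [[0,0,0],[0,0,-0.09],-0.2],
    [[0,0,0],[0,0,-0.1],-0.2],
    [[0,0,0],[0,0,-0.1],-0.2],
  ],
)

```text
time: 11.08
tool_pos: [635.8, 229.0, 411.8]
tcp_rot: [179.9, 0.1, 162.5]
ft_force: [0.8, -0.1, -0.6]
finger_gap: 34.1
```

```bash
python3 look.py E "[665,214,300]" 50; python3 tilt.py E "[667.5,214.5]" 72.5 312 | grep -v feet
python3 - <<'E'
from h import *
print(rel([473.8,-212.8,300],180-110.2+0),rel([473.8,-212.8,300],69.8))
print(rel([473.8,-212.8,410],69.8))
for n in("top","scene"):
    z=np.load(f"{n}0.npz");P=cloud(n,z['d']);d=np.hypot(P[...,0]-474,P[...,1]+213)
    m=(d<75)&(P[...,2]>200)&(P[...,2]<215); v,u=np.nonzero(m)
    Q=plane(n,np.c_[u,v],205)[:,:2]
    print(n,"lidbar",cv2.minAreaRect(Q.astype(np.float32)),Q.mean(0))
E
```

```text
11.075 [635.8 229.  411.8] [1.7994e+02 1.0000e-01 1.6254e+02] 34.08 [ 0.78 -0.13 -0.63] [0.02 0.03 0.01]
scene bar -70 x 1.8 z 318.8 23
scene bar -50 x -0.7 z 321.7 19
scene bar -30 x 3.0 z 320.4 37
scene bar -10 x 26.8 z 319.8 77
scene bar 10 x 0.2 z 318.2 23
scene bar 30 x -0.8 z 316.4 19
scene bar 50 x -1.6 z 315.7 15
scene headtop -90 x 3.7 z 260.4 10
scene headtop -70 x -4.1 z 256.9 43
scene headtop -50 x -10.6 z 256.0 50
scene headtop -30 x -2.2 z 255.5 55
scene headtop -10 x 4.9 z 255.9 70
scene headtop 10 x -5.1 z 253.2 45
scene headtop 30 x -6.7 z 252.6 43
scene headtop 50 x -1.3 z 251.8 26
scene headtop 70 x -1.5 z 261.8 9
top bar -70 x 0.9 z 317.0 17
top bar -50 x 1.1 z 321.2 38
top bar -30 x 1.1 z 321.2 38
top bar -10 x -3.2 z 321.7 36
top bar 30 x -3.1 z 318.1 22
top headtop -70 x -1.9 z 256.4 33
top headtop -50 x -4.3 z 257.1 81
top headtop -30 x -8.8 z 256.4 65
top headtop -10 x -12.0 z 253.7 49
top headtop 10 x -8.7 z 254.4 68
top headtop 30 x -6.3 z 252.1 78
top headtop 50 x -7.2 z 251.5 50
top headtop 70 x -4.4 z 245.7 3
(array([-7.000e-02, -1.000e-02,  9.274e+01]), array([  21.6, -469.8,  109.9])) (array([-7.000e-02, -1.000e-02,  9.274e+01]), array([  21.6, -469.8,  109.9]))
(array([-7.000e-02, -1.000e-02,  9.274e+01]), array([ 2.170e+01, -4.698e+02, -1.000e-01]))
top lidbar ((472.10833740234375, -212.21231079101562), (109.99453735351562, 11.873076438903809), 69.7473373413086) [ 471.81696241 -212.83060747]
scene lidbar ((475.53887939453125, -214.7491912841797), (108.00236511230469, 15.42995834350586), 70.2507095336914) [ 475.22678907 -214.52059992]
```

View pics/E.png

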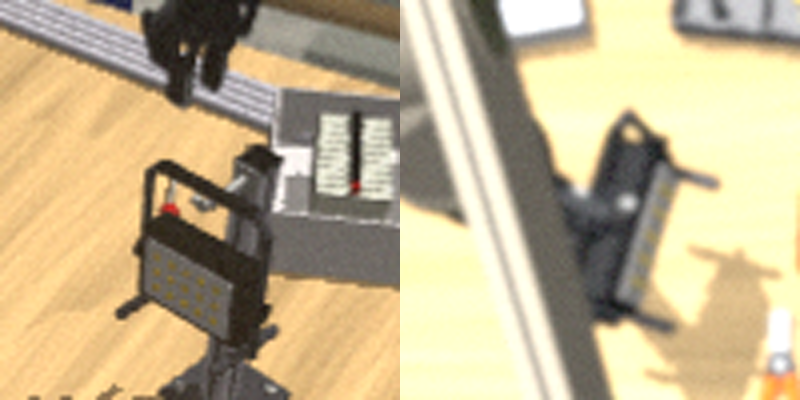

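The lamp hangs free at (200,270), lens out, tilted only about 3°. Next is the lid handle at (474,−213.5).

Call:
jog_arm(
  plan=[
    [[0,0,5],[0,-0.02,0],0.3],
    [[0,0,13],[0.002,-0.06,0],0.5],
    [[0,0,21],[0.004,-0.105,0],0.6],
    [[0,0,30],[0.006,-0.15,0],0.6],
    [[0,0,39],[0.008,-0.195,0],0.6],
    [[0,0,48],[0.01,-0.24,0],0.6],
    [[0,0,57],[0.012,-0.285,0],0.6],
    [[0,0,66],[0.014,-0.33,0],0.6],
    [[0,0,75],[0.017,-0.375,0.02],0.6],
    [[0,0,83],[0.02,-0.42,0.05],0.6],
    [[0,0,89],[0.021,-0.455,0.09],0.6],
    [[0,0,92.7],[0.0216,-0.47,0.11],0.6],
  ],
)

```text
time: 12.68
tool_pos: [471.9, -213.7, 296.9]
tcp_rot: [-179.7, -0.0, 69.6]
ft_force: [0.2, 0.6, -0.2]
finger_gap: 68.5
```

Call:
jog_arm(
  plan=[
    [[0,0,0],[0,0,0.02],0.6],
    [[0,0,0],[0,0,0.03],0.6],
    [[0,0,0],[0,0,0.03],0.6],
  ],
)

```text
time: 13.05
tool_pos: [474.3, -211.8, 270.2]
tcp_rot: [-180.0, -0.0, 70.0]
ft_force: [0.0, -0.3, 0.8]
finger_gap: 68.0
```

```bash
python3 look.py F "[474,-213,200]" 60
python3 - <<'E'
from h import *
print(rel([473.9,-213.4,200],69.9))
E
```

```text
13.05 [ 474.3 -211.8  270.2] [-1.7997e+02 -2.0000e-02  6.9980e+01] 68.02 [ 0.02 -0.27  0.76] [ 0.05 -0.02 -0.03]
(array([0.09, 0.01, 0.05]), array([-1.2, -0.5, 71.6]))
```

View pics/F.png

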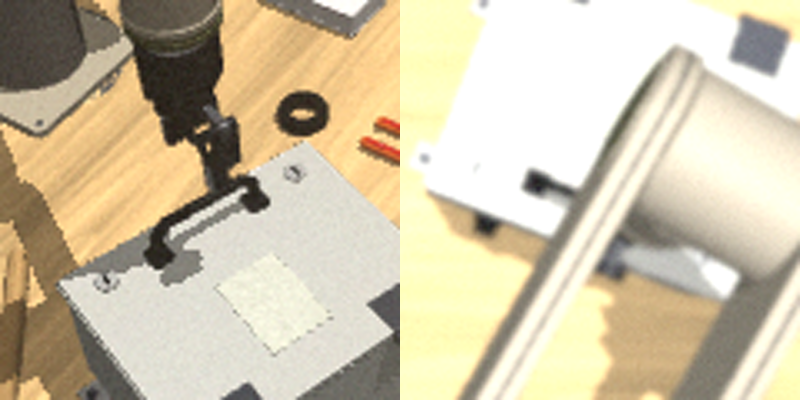

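The gripper is straddling the bridge handle at scene (225,185). I'll go down and pinch.

Call:
jog_arm(
  plan=[
    [[0,0,0],[-0.001,-0.0005,0.025],0.6],
    [[0,0,0],[-0.001,-0.0005,0.05],0.6],
    [[0,0,0],[-0.001,-0.0005,0.066],0.6],
    [[0,0,0],[-0.001,-0.0005,0.0705],0.6],
    [[0,0,0],[-0.001,-0.0005,0.0705],0],
    [[0,0,0],[-0.001,-0.0005,0.0705],-0.5],
    [[0,0,0],[-0.001,-0.0005,0.0705],-1],
    [[0,0,0],[-0.001,-0.0005,0.0705],-1],
    [[0,0,0],[-0.001,-0.0005,0.0705],-1],
    [[0,0,0],[-0.001,-0.0005,0.0705],-1],
    [[0,0,0],[-0.001,-0.0005,0.0705],-1],
  ],
  force=110,
)

```text
time: 14.52
tool_pos: [473.3, -213.9, 201.1]
tcp_rot: [179.9, 0.0, 69.8]
ft_force: [-2.8, 1.2, 5.5]
finger_gap: 8.5
```

Run:
```python
from h import *
s=sense(); print(s['tool_pos'],s['tcp_rot'],s['ft_force'],s['wrist_torque'],s['finger_gap'])
# waypoints in tool frame (tool y = enclosure x, tool z down): shift & turn from shut pose
R0=R.from_euler('xyz',[180,0,69.9],degrees=True)
ex=np.array([np.cos(np.radians(-20.1)),np.sin(np.radians(-20.1)),0]);ey=np.array([-ex[1],ex[0],0])
for th in (0.01,0.02,0.03,0.05,.08,.11,.14,.157):
    c,s_=np.cos(th),np.sin(th); dx=-215*c+51*s_+215; dz=215*s_+51*c-51
    Rt=R.from_rotvec(ey*th)   # +rot about y: front (-x) goes up
    assert Rt.apply(-ex)[2]>0
    # grasp point ~2mm behind TCP -> neglect
    print(th,(R0.inv()*(Rt*R0)).as_rotvec(degrees=True).round(2),R0.inv().apply(ex*dx+[0,0,dz]).round(2))
```

```text
[ 473.29180515 -213.88736513  201.07330452] [1.79944848e+02 1.69097914e-02 6.98419887e+01] [-2.79168137  1.22578179  5.51741567] [0.20570979 0.49023636 0.03881998] 8.538686576090564
0.01 [ 0.57  0.   -0.  ] [-0.    0.52 -2.15]
0.02 [1.15 0.   0.  ] [ 0.    1.06 -4.29]
0.03 [ 1.72 -0.   -0.  ] [-0.    1.63 -6.43]
0.05 [2.86 0.   0.  ] [  0.     2.82 -10.68]
0.08 [ 4.58  0.   -0.  ] [ -0.     4.76 -17.02]
0.11 [6.3 0.  0. ] [  0.     6.9  -23.29]
0.14 [8.02 0.   0.  ] [ -0.     9.22 -29.5 ]
0.157 [9. 0. 0.] [  0.    10.62 -32.99]
```

Call:
jog_arm(
  plan=[
    [[0.3,0,0],[0,0.0003,-0.001],-1],
    [[0.6,0,0],[0,0.0005,-0.002],-1],
    [[0.9,0,0],[0,0.0008,-0.0032],-1],
    [[1.15,0,0],[0,0.001,-0.0043],-1],
    [[1.4,0,0],[0,0.0013,-0.0053],-1],
    [[1.7,0,0],[0,0.0016,-0.0064],-1],
    [[2.0,0,0],[0,0.0019,-0.0075],-1],
    [[2.3,0,0],[0,0.0022,-0.0085],-1],
    [[2.6,0,0],[0,0.0025,-0.0096],-1],
    [[2.9,0,0],[0,0.0028,-0.0107],-1],
    [[2.9,0,0],[0,0.0028,-0.0107],-1],
  ],
)

```text
time: 15.9
tool_pos: [475.7, -214.7, 211.2]
tcp_rot: [-177.1, 0.0, 69.8]
ft_force: [-3.7, -1.2, -3.7]
finger_gap: 9.1
```

```bash
python3 look.py G "[474,-213,200]" 60
```

```text
15.9 [ 475.7 -214.7  211.2] [-1.771e+02  1.000e-02  6.984e+01] 9.07 [-3.68 -1.2  -3.69] [-0.17  0.28 -0.01]
```

View pics/G.png

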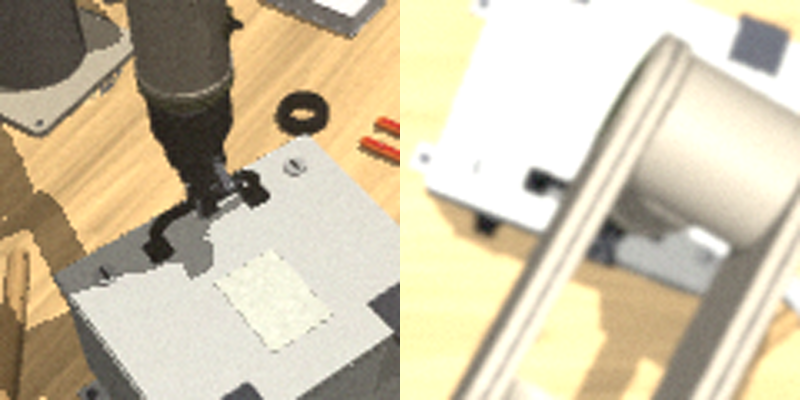

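The lid is free: the lid edge at scene (70,285) has risen and the force is down to the lid's weight. On to about 4 cm.

Call:
jog_arm(
  plan=[
    [[0.6,0,0],[0,0.0006,-0.0023],-1],
    [[1.3,0,0],[0,0.0014,-0.0048],-1],
    [[2.0,0,0],[0,0.0021,-0.0074],-1],
    [[2.7,0,0],[0,0.0029,-0.01],-1],
    [[3.4,0,0],[0,0.0036,-0.0125],-1],
    [[4.1,0,0],[0,0.0044,-0.0151],-1],
    [[4.8,0,0],[0,0.0052,-0.0177],-1],
    [[5.5,0,0],[0,0.006,-0.0203],-1],
    [[6.1,0,0],[0,0.0067,-0.0226],-1],
    [[6.1,0,0],[0,0.0067,-0.0226],-1],
    [[6.1,0,0],[0,0.0067,-0.0226],-1],
  ],
)

```text
time: 17.38
tool_pos: [482.7, -217.3, 233.0]
tcp_rot: [-170.9, 0.0, 69.8]
ft_force: [-6.1, -0.4, -2.0]
finger_gap: 8.3
```

```bash
python3 look.py H "[500,-213,180]" 90
python3 - <<'E'
from h import *
# lid plane tilt from both views; enclosure axes
ex=np.array([np.cos(np.radians(-20.1)),np.sin(np.radians(-20.1)),0]);ey=np.array([-ex[1],ex[0],0]);c=np.array([560,-243,0])
for n in("scene","top"):
    P=cloud(n,np.load(f"{n}_H.npz")['d']).reshape(-1,3)-c; x,y,z=P@ex,P@ey,P[:,2]
    m=(abs(y)<130)&(x>-115)&(x<110)&(z>145)&(z<212)
    k=np.polyfit(x[m],z[m],1)
    for _ in range(8):
        r=abs(z-np.polyval(k,x)); mm=m&(r<6); k=np.polyfit(x[mm],z[mm],1)
    print(n,"lid angle",np.arctan(-k[0]).round(4),"front z",np.polyval(k,-125).round(1),mm.sum(),m.sum())
P0=np.load("top0.npz")['p'].astype(int);P1=np.load("top_H.npz")['p'].astype(int)
cv2.imwrite("pics/Htop.png",P1.astype(np.uint8));cv2.imwrite("pics/Hscene.png",np.load("scene_H.npz")['p'])
E
python3 tilt.py H "[667.5,214.5]" 72.5 312 | grep -v feet
```

```text
17.375 [ 482.7 -217.3  233. ] [-170.89    0.     69.84] 8.31 [-6.14 -0.37 -1.98] [-0.15  0.75  0.04]
scene lid angle 0.1484 front z 195.5 4698 4776
top lid angle 0.151 front z 195.4 2876 2969
scene bar -70 x 2.3 z 316.7 22
scene bar -50 x -1.5 z 322.0 21
scene bar -30 x 5.7 z 320.4 39
scene bar -10 x 27.2 z 320.1 77
scene bar 10 x -0.4 z 317.6 23
scene bar 30 x -1.1 z 316.4 17
scene bar 50 x -1.3 z 313.6 14
scene headtop -90 x 0.9 z 264.5 11
scene headtop -70 x -3.6 z 257.5 46
scene headtop -50 x -8.4 z 257.0 52
scene headtop -30 x -2.2 z 256.4 59
scene headtop -10 x 4.1 z 255.2 64
scene headtop 10 x -5.4 z 252.0 50
scene headtop 30 x -7.4 z 251.7 43
scene headtop 50 x -2.0 z 253.2 26
scene headtop 70 x -0.9 z 260.1 7
top bar -70 x 1.2 z 316.1 18
top bar -50 x 0.8 z 322.5 38
top bar -30 x 2.6 z 321.1 50
top bar -10 x 22.0 z 320.2 155
top bar 10 x 3.1 z 318.4 59
top bar 30 x -0.7 z 318.4 39
top bar 50 x -0.4 z 314.7 34
top bar 70 x 1.4 z 303.2 5
top headtop -70 x -1.9 z 259.1 41
top headtop -50 x -5.3 z 257.0 79
top headtop -30 x -6.9 z 256.0 71
top headtop -10 x -4.3 z 255.1 76
top headtop 10 x -2.5 z 253.8 92
top headtop 30 x -6.5 z 251.8 81
top headtop 50 x -3.5 z 250.8 58
top headtop 70 x -3.5 z 263.0 7
```

View pics/Hscene.png

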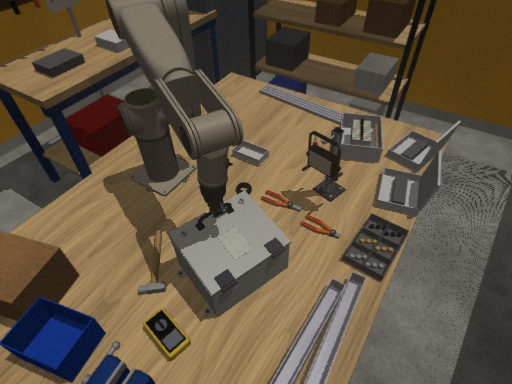

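View pics/Htop.png

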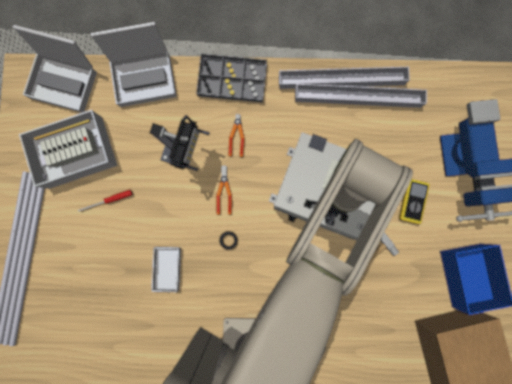

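The lamp hangs on the hook at scene (325,155), with the lens away from the post. The lid is ajar at 0.15 rad, held at (213,213), and the other things lie where they were. I'll let it settle briefly, then hand in.

Call:
jog_arm(
  plan=[
    [[0,0,0],[0,0,0],-1],
    [[0,0,0],[0,0,0],-1],
    [[0,0,0],[0,0,0],-1],
    [[0,0,0],[0,0,0],-1],
  ],
)

```text
time: 17.98
tool_pos: [482.7, -217.3, 233.0]
tcp_rot: [-170.9, 0.0, 69.8]
ft_force: [-4.9, -0.8, -2.1]
finger_gap: 8.5
```

Run:
```python
from h import *
s=sense();print(s['time'],s['tool_pos'],s['ft_force'],s['finger_gap'],abs(s['qd']).max())
print(hand_in())
```

```text
17.975 [ 482.72916822 -217.3083545   233.01922403] [-4.94013057 -0.75072924 -2.1340705 ] 8.491217768615405 0.11889235137077524
the job is handed in; nothing more can be done
None
```

The job is done and handed in at 18.0 s of the 61 s allowed; no verdict was reported.

- **Lamp:** I hung it on the post's hook by the middle of its carrying bar, lens away from the post, and let go. In the last pictures it hangs by itself. The bar's top reads about 320 mm, so its centre is about 313 mm up, tilted about 3° along the bar.
- **Lid:** I took the lid by its bridge handle, broke it free of the gasket and am still holding it ajar. Its angle reads 0.148 rad in the scene view and 0.151 rad in the top view, which is about 3.8 cm at the front edge. The arm was at rest at hand-in.
- **Other things on the bench:** By eye, none has moved. I did not measure their positions. Most of the hammer is hidden by the arm in the top view, but it lies as before in the scene view.
- **Disagreements:**
  - The finger opening read about 3 mm less than the bars' stated thickness in both grasps: 11 mm for the 14 mm lamp bar and 8.5 mm for the 12 mm lid handle. Both grips held.
  - The two cameras differed by 3 to 5 mm in horizontal position, so I used the average.
  - While holding the lid, the wrist reads a side force of about 5 N and about 2 N of downward pull, less than the lid's stated 3 to 4 N. The grip is slightly off the lid's true arc.

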